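# Pack the hearing-aid carrier and hand it over

### The arm

A 6-joint arm with a two-finger parallel gripper is mounted at the origin on the work surface. World frame = base frame: x ahead of the robot, y to its left, z up, the work surface at z = 0. Lengths are in m, angles in degrees, forces in N, time in s.
With the tool pointing down it reaches from about 0.3 to 0.75 m from the base axis. Payload 8.5 kg.
Tool frame: the origin (TCP) lies midway between the tips of the shut fingers; the grasp point (between the pads) lies 19 mm behind it; z points along the fingers, y is the line along which they close (so a half turn about z gives the same grasp; the last joint's range is limited). The gripper opens to 85 mm and grips with 20 to 120 N. Pads are 22 mm wide; open, the fingers measure 114 mm over their backs; the gripper's body (76 mm by 85 mm) begins 54 mm behind the grasp point. The pads swing forward as they close: fully open they stand 13 mm farther back than shut.
Start: joints at [61.69, 21.807, 74.336, -0, 83.858, -12.336], TCP at [0.151, 0.529, 0.231] pointing down, gripper open.
Joint ranges: [-178.18, 178.18], [-50.72, 133.34], [12.68, 142.11], [-81.47, 261.47], [9.98, 163.14], [-165.26, 165.26]. Speed limits (degrees/s): [136.94, 136.94, 180, 180, 180, 180].

### API

Orientations are given as a 3x3 rotation matrix whose columns are the frame's x, y, z axes.
In Python, from rig import observe, optics, order, spotter gives the robot as it stands.
- The arm moves only by the tool move_arm, never from a script. Its argument "series" is text: rows parted by semicolons, each of 5 numbers parted by spaces: the shift along the tool's x, y, z in cm, then the turn about the tool's z in degrees, then the opening, from -1 (shut) to 1 (fully open). A call has 1 to 8 rows; each row is the pose to reach, as a shift and turn from the pose commanded when the call began, along the tool's axes at that moment; what a row does not reach only later rows make up. A row lasts 1/8 s, in which the tool goes at most 62.5 mm and 10.7 degrees, less where a joint would pass 70% of its speed; a pose out of reach is approached as far as the arm can. A call with a gripper value outside its range is refused whole. The fingers move at their own pace and stop on an object; "force" is the grip in N (left out, the last holds). Time passes only in rows, so rows that repeat a pose let the fingers close. It gives the time, the measured TCP pose, the force, the opening and the grip force at its end, in the units of the state.
- observe(): the state, without advancing time (a new reading comes with each control period).
- optics.get_image(name): name is "scene" or "side" or "wrist"; returns a dict with "pixels" (400x640x3 uint8, blue, green, red), "camera_matrix" (3x3 intrinsics, pixels), "rvec" (rotation vector, rad) and "tvec" (3), from world to camera coordinates, as OpenCV has them. Camera axes: x right, y down, z forward; pixel columns grow to the right and rows downward; lengths in m; the calibration is good to about 2 mm. A picture is of the moment at which its call begins. There is no depth.
- order.close_job(): hands the job in; it is judged then, once.
Trained networks look in the newest picture that a camera, given by its name, has taken for a name from the list of things; names that differ only in an ending like _2 or _b are one class to them, and where a whole thing is asked for, a point or a joint stands for the part that bears it (a point fixed in the world has none). Each returns a list of dicts, best first, with "score" (0 to 1); they miss things now and then, are a little off and sometimes report something else, mostly with a low value. They report only what shows in the picture. A call takes as long as a camera call. They do not tell look-alikes from the thing itself.
- spotter.find_in(thing, camera): "point" ([x, y, z] in m, in world coordinates, good to about 4 mm: the middle of the surface that is visible of it).
- spotter.cut_out(thing, camera): "pixels" (400x640 bool, what is visible of it).
- spotter.mark_of(thing, camera): "point" ([x, y, z] in m, in world coordinates, good to about 4 mm: a listed point, or the origin of a listed thing).
The state is a dict: "time_s": time; "q": joint angles; "qvel": joint speeds; "joint_efforts": joint torques, N m; "position": TCP position; "tool_rot": TCP orientation; "ft_force": force on the tool from outside, world axes, zero at the start; "wrist_torque": the same for the moment, N m; "grip_width": finger opening in m; "gripper_force": force on a finger pad.
Only numpy, scipy, OpenCV 4.12 (cv2) and the standard library are available. Lean on these libraries where they do the work, as an engineer would, in place of code of your own. Each camera call takes 0.05 s, during which the arm holds its last target. There are 200 camera calls.

### The job

Get the yellow hearing-aid carrier ready for the audiology collection: the pink-lidded denture pot was left in it by mistake, so put that back in the white belongings tray, and pick every blue hearing-aid case out of the tray and put it in the carrier, then swing the carrier's carry handle fully up until it clicks into its end catch. Lift the carrier by the orange grip of its handle and set it down squarely in the middle of the green silicone mat, with the handle still locked up; leave the other things in the tray, and do not disturb the cup or the spoon rest.

Things in the scene. Friction and masses are not known exactly. Their poses are not given: they have to be found in the camera images.
- case1: a closed blue plastic hearing-aid case with a white seam, 60 x 40 x 30 mm (own x, y, z; 45 to 70 g), starting flat somewhere in the tray at any of five places, a sixth is free; origin at the centre of its underside. Two to four of these cases are present; the pose of an absent one is None from the start
- case2: a closed blue plastic hearing-aid case with a white seam, 60 x 40 x 30 mm (own x, y, z; 45 to 70 g), starting flat somewhere in the tray at any of five places, a sixth is free; origin at the centre of its underside. Two to four of these cases are present; the pose of an absent one is None from the start
- case3: a closed blue plastic hearing-aid case with a white seam, 60 x 40 x 30 mm (own x, y, z; 45 to 70 g), starting flat somewhere in the tray at any of five places, a sixth is free; origin at the centre of its underside. Two to four of these cases are present; the pose of an absent one is None from the start
- case4: a closed blue plastic hearing-aid case with a white seam, 60 x 40 x 30 mm (own x, y, z; 45 to 70 g), starting flat somewhere in the tray at any of five places, a sixth is free; origin at the centre of its underside. Two to four of these cases are present; the pose of an absent one is None from the start
- carrier: yellow open-topped carrier, loose, 0.6 kg, 168 (own x) x 158 (own y) x 60 mm high, walls and floor 4 mm; inside 160 x 150 mm, room for four cases two by two. Origin at the centre of its underside. Its carry handle is hinged outside the middles of the y walls, on a line along own y 50 mm straight above the origin; folded it lies out to own +x
- carrier_handle (a joint): handle angle, rad: 0 folded level to the carrier's own +x (the start), 1.571 straight up at its stop. Loose (friction 0.02 N m): let go too early, it falls back. A spring catch resists weakly from about 1.2 (1 N more at the grip), is passed at 1.42, then pulls the handle to the stop and holds it. Upright, the bar is over the carrier's middle, in the way of loading
- grip: orange grip sleeve that revolves freely on the handle's crossbar: a cylinder 16 mm in diameter, 110 mm long along own y (parallel to the carrier's y), origin at its centre, 124 mm from the hinge line; at handle angle q it is at carrier (0.124 cos q, 0, 0.050 + 0.124 sin q) m. Folded there is 32 mm free between sleeve and carrier wall
- tray: white open belongings tray, fixed, 270 (own x) x 310 (own y) x 50 mm, walls and floor 4 mm; origin at the centre of its underside; it stands at the robot's left or right
- mat: green silicone mat, fixed, 230 (own x) x 220 (own y) x 4 mm; origin at the centre of its underside; on the other side of the carrier from the tray
- denture_pot: round white denture pot with a pink lid (own z up), body 50 and lid 54 mm in diameter, height 45 mm, lid the top 15 mm, 80 g; starts standing near the middle of the carrier; origin at the centre of its underside
- pill_jar: amber pill jar with a white cap, diameter 40, height 60 mm, standing in the tray; origin at the centre of its underside
- comb: black comb, 20 x 170 x 10 mm (own x, y, z), lying along the tray's +x wall; origin at the centre of its underside
- cup: white ceramic mug, diameter 76, height 85 mm, beyond the work; origin at the centre of its underside
- spoon_rest: round steel spoon rest with a spoon on it, diameter 104, height about 15 mm, beyond the work; origin at the centre of its underside
Things that resemble listed ones, but are neither listed nor needed, are in the scene too. Leave any black or red look-alike of the case1 alone.

How it is judged:
By the outcome, as a careful person would: the job done as asked, in the order asked, and still so for the second after the job is handed in, with the robot touching nothing.
Of case1, case2, case3, case4 only 2 to 4 are there at a start; the rules pass over those that are not, and their reading is None.
At some moment in a run one of case1, case2, case3, case4 may be knocked a few centimetres aside while the robot is not near it.
Once in a run the grip may slacken for a moment while it holds something.
It also fails if it takes over 210 s, if anything falls off the work surface, if the arm or the gripper's body presses on something with over 40 N, if the wrist force passes 120 N, or if a joint passes its speed limit or range.

## Working session

There is one attempt and no reset: what is moved stays moved. The work goes in short steps, Python scripts to look and compute and a tool call to move; the robot and the scene stay as the last step left them, time stands still between calls to the robot, and variables do not carry over. Pictures are saved under pics/ and viewed, at most 14 in all, crops included, and the job is handed in when it is done.

Besides the shell and the picture viewer there is one more tool, called after "Request:" as name(argument=value, ...), one argument or row to a line, values as JSON. move_arm: Moves the arm, as the interface text tells. Its arguments: {"type":"object","properties":{"series":{"type":"string"},"force":{"type":"number"}},"required":["series"]}

```bash
ls; mkdir -p pics; cat > h.py <<'E'
import numpy as np, cv2
from rig import observe, optics, order, spotter
def snap(cam,fn):
    im=optics.get_image(cam); cv2.imwrite('pics/'+fn,im['pixels']); return im
def ray(im,u,v,z):
    "world point at height z seen at pixel u,v"
    R=cv2.Rodrigues(np.array(im['rvec'],float))[0]; t=np.array(im['tvec'],float).ravel()
    K=np.array(im['camera_matrix'],float)
    c=-R.T@t; d=R.T@np.linalg.solve(K,[u,v,1.]); return c+d*(z-c[2])/d[2]
def proj(im,P):
    return cv2.projectPoints(np.array(P,float).reshape(-1,1,3),np.array(im['rvec'],float),np.array(im['tvec'],float),np.array(im['camera_matrix'],float),None)[0].reshape(-1,2)
E
python3 - <<'E'
from h import *
o=observe(); print(o['position'],o['tool_rot'],o['time_s'],o['grip_width'])
a=snap('scene','a.png'); 
for n in ['case1','carrier','grip','tray','mat','denture_pot','pill_jar','comb','cup','spoon_rest']:
    print(n,[(np.round(d['point'],3).tolist(),round(d['score'],2)) for d in spotter.mark_of(n,'scene')])
b=snap('side','b.png')
for n in ['case1','carrier','grip','tray','mat','denture_pot']:
    print(n,[(np.round(d['point'],3).tolist(),round(d['score'],2)) for d in spotter.mark_of(n,'side')])
print(a['camera_matrix'],a['rvec'],a['tvec'])
E
```

```text
pics
[0.15121509 0.52846982 0.23069462] [[-9.61388322e-01  2.75194498e-01 -6.94868805e-04]
 [ 2.75195222e-01  9.61387385e-01 -1.37298023e-03]
 [ 2.90201499e-04 -1.51119173e-03 -9.99998816e-01]] 0.0 0.08536307401614042
case1 [([0.763, -0.307, 0.004], 0.84), ([0.552, -0.406, -0.0], 0.7), ([0.429, -0.236, 0.004], 0.66), ([0.705, -0.402, 0.001], 0.61), ([0.247, -0.381, -0.001], 0.58), ([0.429, -0.324, 0.002], 0.56), ([0.428, -0.405, 0.002], 0.54), ([0.281, -0.497, -0.003], 0.48)]
carrier [([0.523, -0.002, -0.001], 0.81)]
grip [([0.647, 0.032, 0.053], 0.77)]
tray [([0.497, -0.322, 0.006], 0.64)]
mat [([0.495, 0.329, -0.003], 0.76), ([0.426, -0.404, 0.001], 0.69)]
denture_pot [([0.525, 0.002, 0.002], 0.79)]
pill_jar [([0.555, -0.32, 0.006], 0.74)]
comb [([0.607, -0.336, 0.003], 0.72)]
cup [([0.752, -0.176, -0.001], 0.69)]
spoon_rest [([0.743, 0.192, 0.003], 0.69), ([0.495, 0.328, -0.002], 0.55)]
case1 [([0.428, -0.321, 0.006], 0.96), ([0.433, -0.237, 0.001], 0.93), ([0.761, -0.304, 0.002], 0.87), ([0.247, -0.384, -0.001], 0.86), ([0.285, -0.496, 0.0], 0.84), ([0.71, -0.403, 0.004], 0.79), ([0.427, -0.404, 0.006], 0.7), ([0.551, -0.407, 0.008], 0.65)]
carrier [([0.53, -0.0, 0.001], 0.88)]
grip [([0.65, 0.029, 0.049], 0.7), ([0.489, -0.321, 0.001], 0.45)]
tray [([0.486, -0.321, 0.0], 0.88)]
mat [([0.491, 0.328, -0.004], 0.79)]
denture_pot [([0.524, -0.001, 0.004], 0.8)]
[[457.6644733    0.         325.86066263]
 [  0.         457.6644733  198.22164468]
 [  0.           0.           1.        ]] [ 0.85954753  2.6878721  -0.88645677] [ 0.4367568  -0.14543016  1.61473973]
```

View pics/a.png

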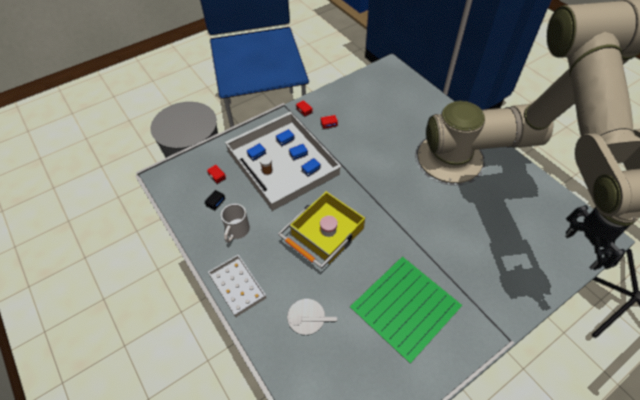

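View pics/b.png

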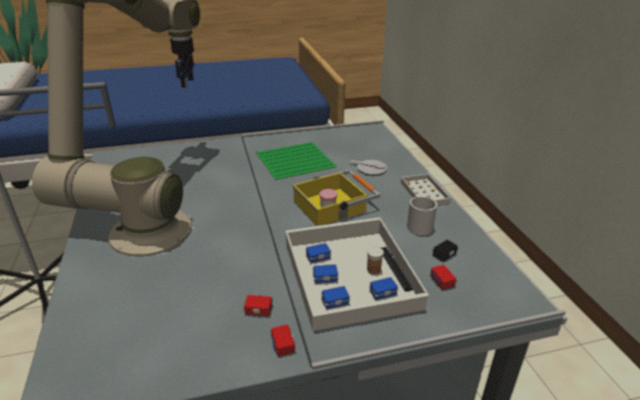

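Scene view: the tray (283,160) holds four blue cases, the jar and the comb. The carrier (325,228), with the pot inside and its handle folded towards (298,247), sits between the tray and the mat (405,308). The red and black look-alikes are outside the tray. I'll move over the carrier and look from close by.

```bash
cat >> h.py <<'E'
def plan(x,y,z,yaw=None):
    "shift (cm, tool axes) and turn to target; yaw = world angle of tool y axis (mod 180), deg"
    o=observe(); R=np.array(o['tool_rot']); p=np.array(o['position'])
    s=R.T@(np.array([x,y,z])-p)*100
    cur=np.degrees(np.arctan2(R[1,1],R[0,1])); t=0
    if yaw is not None:
        t=-((yaw-cur+90)%180-90)
    print('shift cm',np.round(s,2),'turn',round(t,1),'| yaw',round(cur,1),'q6',round(o['q'][5],1),'pos',np.round(p,4),'t',round(o['time_s'],2),'w',round(o['grip_width'],4),'F',np.round(o['ft_force'],1))
E
python3 -c "
from h import *
plan(0.48,0,0.36,104)"
```

```text
shift cm [-46.15 -41.79 -12.87] turn -30.0 | yaw 74.0 q6 -12.3 pos [0.1513 0.5288 0.2313] t 0.9 w 0.0856 F [ 0.3 -0.  -0.7]
```

Request:
move_arm(
  series="-4.6 -4.2 -1.3 -3 1;-9.2 -8.4 -2.6 -6 1;-13.8 -12.6 -3.9 -9 1;-18.4 -16.8 -5.2 -12 1;-23 -21 -6.5 -15 1;-27.7 -25 -7.7 -18 1;-32.3 -29.2 -9 -21 1;-36.9 -33.4 -10.3 -24 1",
)

```text
time_s: 1.9
position: [0.4106, 0.1111, 0.3333]
tool_rot: [[-0.99, -0.141, 0.001], [-0.141, 0.99, 0.0], [-0.001, 0.0, -1.0]]
ft_force: [0.9, 0.5, -0.2]
grip_width: 0.0852
gripper_force: 0.0
```

Request:
move_arm(
  series="-3 -5 -1 -1 1;-5.5 -10 -2.5 -3 1;-5.5 -10 -2.5 -6 1",
)

```text
time_s: 2.28
position: [0.4801, 0.0187, 0.3576]
tool_rot: [[-0.971, -0.24, 0.0], [-0.24, 0.971, -0.0], [-0.0, -0.001, -1.0]]
ft_force: [-0.0, 0.7, -0.4]
grip_width: 0.0853
gripper_force: 0.0
```

```bash
python3 - <<'E'
from h import *
plan(0.48,0,0.36,104)
im=snap('wrist','c.png')
for n in ['carrier','grip','denture_pot']:
    print(n,[(np.round(d['point'],3).tolist(),round(d['score'],2)) for d in spotter.mark_of(n,'wrist')])
R=cv2.Rodrigues(im['rvec'])[0]; print('cam',-R.T@np.array(im['tvec']).ravel(), im['camera_matrix'][0])
E
```

```text
shift cm [ 0.46 -1.81 -0.24] turn -0.1 | yaw 103.9 q6 -115.8 pos [0.4801 0.0187 0.3576] t 2.27 w 0.0853 F [-0.   0.7 -0.4]
carrier [([0.431, -0.408, 0.006], 0.72)]
grip [([0.649, 0.025, 0.052], 0.66)]
denture_pot [([0.526, 0.001, 0.004], 0.88), ([0.427, -0.409, 0.005], 0.28), ([0.492, 0.33, -0.001], 0.21)]
cam [0.40814327 0.00165973 0.50033032] [350.50258809   0.         321.64327875]
```

View pics/c.png

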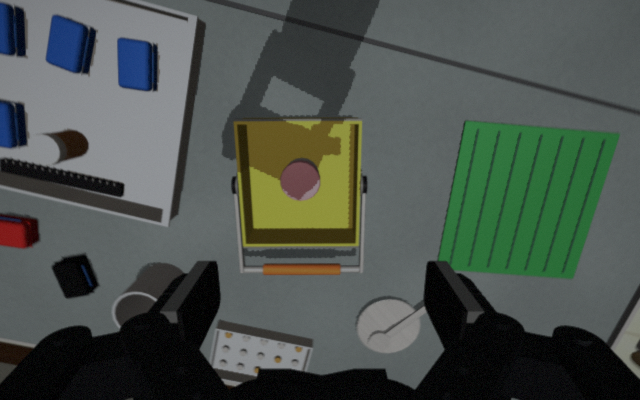

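The wrist view shows the carrier, with its rim from (235,120) to (364,247), its grip at (302,269) and the pot at (300,180). The mat is at (528,200), and the tray with blue cases is at upper left. I'll compute the poses.

```bash
python3 - <<'E'
from h import *
im=optics.get_image('wrist'); hsv=cv2.cvtColor(im['pixels'],cv2.COLOR_BGR2HSV)
def rect(m,z):
    m=cv2.morphologyEx(m,cv2.MORPH_OPEN,np.ones((3,3)))
    n,l,s,c=cv2.connectedComponentsWithStats(m)
    out=[]
    for i in range(1,n):
        if s[i,4]<150: continue
        v,u=np.nonzero(l==i); P=np.array([ray(im,a,b,z)[:2] for a,b in zip(u,v)],np.float32)
        r=cv2.minAreaRect(P); out.append((np.round(r[0],4),np.round(r[1],4),round(r[2],1),s[i,:4]))
    return out
print('grip',rect(cv2.inRange(hsv,(5,150,90),(17,255,255)),.054))
print('mat',rect(cv2.inRange(hsv,(45,80,50),(80,255,255)),.004))
print('yellow',rect(cv2.inRange(hsv,(20,120,40),(35,255,255)),.06))
print('pot',rect(cv2.inRange(hsv,(150,25,80),(180,160,255))|cv2.inRange(hsv,(0,25,100),(6,160,255)),.049))
print('blue',rect(cv2.inRange(hsv,(100,120,50),(125,255,255)),.03))
E
```

```text
grip [(array([0.6476, 0.0292]), array([0.0142, 0.1068]), 14.0, array([260, 265,  76,  10], dtype=int32))]
mat [(array([0.4935, 0.3287]), array([0.2296, 0.2203]), 9.0, array([435, 123, 181, 158], dtype=int32))]
yellow [(array([ 5.29e-01, -2.00e-04]), array([0.1663, 0.1584]), 14.0, array([231, 122, 127, 125], dtype=int32))]
pot [(array([ 5.243e-01, -5.000e-04]), array([0.0505, 0.0493]), 14.0, array([278, 163,  38,  38], dtype=int32))]
blue [(array([ 0.4282, -0.3904]), array([0.0084, 0.0584]), 88.9, array([ 0,  3,  8, 51], dtype=int32)), (array([ 0.4274, -0.3207]), array([0.0398, 0.0593]), 82.6, array([43, 15, 39, 57], dtype=int32)), (array([ 0.4316, -0.2365]), array([0.0581, 0.0387]), 5.6, array([115,  38,  32,  53], dtype=int32)), (array([ 0.547, -0.391]), array([0.0116, 0.0595]), 88.9, array([  0, 102,  10,  45], dtype=int32))]
```

```bash
python3 -c "
from h import *
plan(0.5245,-0.0005,0.014,104)"
```

```text
shift cm [-3.96 -3.32 34.37] turn 0.0 | yaw 104.0 q6 -115.6 pos [0.478  0.0221 0.3577] t 2.52 w 0.0852 F [ 0.1 -0.1 -0.1]
```

Request:
move_arm(
  series="-2 -1.6 5.5 0 1;-4 -3.3 11 0 1;-4 -3.3 16.5 0 1;-4 -3.3 22 0 1;-4 -3.3 27 0 1;-4 -3.3 31 0 1;-4 -3.3 33.4 0 1;-4 -3.3 34.4 0 1",
  force=35,
)

```text
time_s: 3.52
position: [0.5247, -0.0, 0.0127]
tool_rot: [[-0.97, -0.243, -0.002], [-0.243, 0.97, 0.0], [0.001, 0.001, -1.0]]
ft_force: [1.1, -0.3, -0.3]
grip_width: 0.0857
gripper_force: 0.0
```

Request:
move_arm(
  series="0 0 0 0 1;0 0 0 0 -1;0 0 0 0 -1;0 0 0 0 -1;0 0 0 0 -1;0 0 0 0 -1",
)

```text
time_s: 4.28
position: [0.5256, -0.0007, 0.0148]
tool_rot: [[-0.97, -0.242, 0.002], [-0.242, 0.97, -0.0], [-0.002, -0.001, -1.0]]
ft_force: [-0.8, 1.4, 5.8]
grip_width: 0.0527
gripper_force: 35.8
```

Request:
move_arm(
  series="0 0 -3 0 -1;0 0 -7 0 -1;0 0 -12 0 -1;0 0 -15 0 -1",
)

```text
time_s: 4.78
position: [0.5255, -0.0007, 0.1665]
tool_rot: [[-0.97, -0.242, 0.003], [-0.242, 0.97, -0.001], [-0.003, -0.002, -1.0]]
ft_force: [0.3, 1.2, -1.4]
grip_width: 0.053
gripper_force: 37.1
```

```bash
python3 -c "
from h import *
plan(0.55,-0.228,0.16,90)"
```

```text
shift cm [  3.13 -22.64   0.68] turn 14.0 | yaw 104.0 q6 -117.0 pos [ 0.5255 -0.0007  0.1665] t 4.78 w 0.053 F [ 0.3  1.2 -1.4]
```

Request:
move_arm(
  series="0.5 -3.5 0 2 -1;1 -7.5 0 4 -1;1.5 -12 0 7 -1;2 -16.5 0 10 -1;2.5 -20 0 12 -1;3.1 -22.6 0 14 -1;3.1 -22.6 0 14 -1",
)

```text
time_s: 5.65
position: [0.5496, -0.2289, 0.1637]
tool_rot: [[-1.0, 0.002, 0.0], [0.002, 1.0, -0.0], [-0.0, -0.0, -1.0]]
ft_force: [-0.3, -0.2, -0.9]
grip_width: 0.0531
gripper_force: 37.1
```

```bash
python3 - <<'E'
from h import *
im=snap('scene','d.png')
print('pot',[(np.round(d['point'],3).tolist(),round(d['score'],2)) for d in spotter.mark_of('denture_pot','scene')])
print('case',[(np.round(d['point'],3).tolist(),round(d['score'],2)) for d in spotter.mark_of('case1','scene')])
plan(0.55,-0.228,0.016,90)
E
```

```text
pot [([0.55, -0.226, 0.154], 0.56)]
case [([0.43, -0.323, 0.005], 0.77), ([0.25, -0.384, -0.001], 0.75), ([0.761, -0.305, 0.0], 0.67), ([0.286, -0.498, -0.0], 0.6), ([0.707, -0.399, -0.0], 0.5), ([0.432, -0.236, 0.006], 0.49), ([0.428, -0.405, 0.004], 0.45)]
shift cm [-0.02 -0.15 14.79] turn 0.1 | yaw 90.1 q6 -123.9 pos [ 0.5497 -0.2265  0.1639] t 5.8 w 0.053 F [ 0.   0.3 -0.8]
```

Request:
move_arm(
  series="0 0 5 0 -1;0 0 9 0 -1;0 0 12 0 -1;0 0 14 0 -1;0 0 14.9 0 -1;0 0 14.9 0 -1;0 0 14.9 0 0.5;0 0 14.9 0 0.5",
)

```text
time_s: 6.8
position: [0.5501, -0.2275, 0.0152]
tool_rot: [[-1.0, -0.001, 0.001], [-0.001, 1.0, -0.001], [-0.001, -0.001, -1.0]]
ft_force: [0.3, 0.3, -0.4]
grip_width: 0.064
gripper_force: 0.0
```

Request:
move_arm(
  series="0 0 0 0 0.5;0 0 -2 0 0.5;0 0 -6 0 0.6;0 0 -12 0 1;0 0 -18 0 1;6 -3 -24 0 1;12 -6 -30 0 1;12 -9 -32 0 1",
)

```text
time_s: 7.8
position: [0.4374, -0.3053, 0.3226]
tool_rot: [[-1.0, -0.001, 0.0], [-0.001, 1.0, -0.0], [-0.0, -0.0, -1.0]]
ft_force: [1.4, -0.7, 0.6]
grip_width: 0.0857
gripper_force: 0.0
```

```bash
cat >> h.py <<'E'
def rect(im,m,z,amin=150):
    m=cv2.morphologyEx(m,cv2.MORPH_OPEN,np.ones((3,3)))
    n,l,s,c=cv2.connectedComponentsWithStats(m)
    out=[]
    for i in range(1,n):
        if s[i,4]<amin: continue
        v,u=np.nonzero(l==i); P=np.array([ray(im,a,b,z)[:2] for a,b in zip(u,v)],np.float32)
        (cx,cy),(w,h),a=cv2.minAreaRect(P)
        yaw=(a if w>h else a+90); yaw=(yaw+90)%180-90
        out.append((round(cx,4),round(cy,4),round(max(w,h),4),round(min(w,h),4),round(yaw,1),s[i,:4].tolist()))
    return out
def blues(im,z=.034):
    hsv=cv2.cvtColor(im['pixels'],cv2.COLOR_BGR2HSV)
    for r in rect(im,cv2.inRange(hsv,(100,120,50),(125,255,255)),z): print('blue x y L W yaw(long)',r)
E
python3 - <<'E'
from h import *
im=snap('wrist','e.png'); blues(im)
plan(0.43,-0.28,0.35,90)
E
```

```text
blue x y L W yaw(long) (0.4253, -0.322, 0.0585, 0.037, -7.1, [291, 120, 34, 50])
blue x y L W yaw(long) (0.4259, -0.4078, 0.0568, 0.0372, 1.2, [221, 122, 33, 47])
blue x y L W yaw(long) (0.4291, -0.2394, 0.0581, 0.0381, 4.2, [359, 124, 32, 49])
blue x y L W yaw(long) (0.5447, -0.4063, 0.0604, 0.0389, 4.1, [229, 214, 32, 43])
shift cm [ 0.59  3.02 -2.22] turn -0.2 | yaw 89.8 q6 -137.9 pos [ 0.4359 -0.3104  0.3281] t 7.85 w 0.0856 F [-2.8 -2.7  5. ]
```

View pics/e.png

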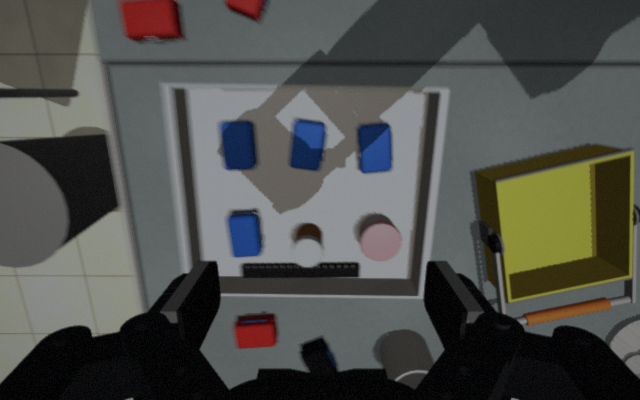

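The pot stands in the tray at (380,240). The four blue cases are at (375,147), (308,145), (238,145) and (245,232). First I'll take the case at (375,147).

```bash
python3 -c "
from h import *
plan(0.4300,-0.238,0.007,95)"
```

```text
shift cm [ 0.78  7.53 32.04] turn -5.2 | yaw 89.8 q6 -137.9 pos [ 0.4359 -0.3104  0.3281] t 7.85 w 0.0856 F [-2.8 -2.7  5. ]
```

Request:
move_arm(
  series="0 4 5 -2 0.4;0.8 7.5 10 -5.2 0.4;0.8 7.5 15 -5.2 0.4;0.8 7.5 20 -5.2 0.4;0.8 7.5 24 -5.2 0.4;0.8 7.5 24 -5.2 0.4;0.8 7.5 24 -5.2 0.4",
)

```text
time_s: 8.72
position: [0.4316, -0.2311, 0.0821]
tool_rot: [[-0.996, -0.091, 0.002], [-0.091, 0.996, -0.002], [-0.002, -0.002, -1.0]]
ft_force: [0.7, -0.8, 0.2]
grip_width: 0.06
gripper_force: 0.0
```

```bash
python3 -c "
from h import *
plan(0.4300,-0.238,0.007,95)"
```

```text
shift cm [ 0.23 -0.66  7.51] turn 0.2 | yaw 95.2 q6 -137.3 pos [ 0.4316 -0.2311  0.0821] t 8.72 w 0.06 F [ 0.7 -0.8  0.2]
```

Request:
move_arm(
  series="0.2 -0.7 3 0 0.4;0.2 -0.7 5.5 0 0.4;0.2 -0.7 7 0 0.4;0.2 -0.7 7.5 0 0.4;0.2 -0.7 7.5 0 0.4;0.2 -0.7 7.5 0 -1;0.2 -0.7 7.5 0 -1;0.2 -0.7 7.5 0 -1",
  force=35,
)

```text
time_s: 9.72
position: [0.43, -0.2381, 0.0066]
tool_rot: [[-0.996, -0.091, 0.001], [-0.091, 0.996, -0.001], [-0.001, -0.002, -1.0]]
ft_force: [0.0, 0.6, 5.7]
grip_width: 0.0395
gripper_force: 24.7
```

Request:
move_arm(
  series="0 0 0 0 -1;0 0 -3 0 -1;0 0 -7 0 -1;0 0 -12 0 -1;0 0 -14 0 -1",
)

```text
time_s: 10.35
position: [0.4301, -0.2381, 0.1486]
tool_rot: [[-0.996, -0.091, 0.003], [-0.091, 0.996, -0.003], [-0.003, -0.003, -1.0]]
ft_force: [0.0, 0.9, -0.8]
grip_width: 0.0395
gripper_force: 36.0
```

```bash
python3 -c "
from h import *
plan(0.4994,-0.0386,0.15,104)"
```

```text
shift cm [-8.72 19.24 -0.18] turn -8.8 | yaw 95.2 q6 -138.0 pos [ 0.4301 -0.2381  0.1486] t 10.35 w 0.0395 F [ 0.   0.9 -0.8]
```

Request:
move_arm(
  series="-2 4 0 -2 -1;-4 9 0 -4 -1;-6 14 0 -6 -1;-8 18 0 -8.8 -1;-8.7 19.2 0 -8.8 -1;-8.7 19.2 3 -8.8 -1;-8.7 19.2 5 -8.8 -1;-8.7 19.2 5 -8.8 -1",
)

```text
time_s: 11.35
position: [0.498, -0.039, 0.0948]
tool_rot: [[-0.97, -0.241, -0.003], [-0.241, 0.97, 0.001], [0.002, 0.001, -1.0]]
ft_force: [1.0, -0.2, -0.5]
grip_width: 0.0396
gripper_force: 36.1
```

```bash
python3 -c "
from h import *
plan(0.4994,-0.0386,0.0085,104)
spotter_=spotter.mark_of('case1','scene'); print([(np.round(d['point'],3).tolist(),round(d['score'],2)) for d in spotter_ if 0.37<d['point'][0]<.62])"
```

```text
shift cm [-0.16 -0.    8.63] turn -0.0 | yaw 104.0 q6 -122.0 pos [ 0.498  -0.039   0.0948] t 11.35 w 0.0396 F [ 1.  -0.2 -0.5]
[([0.43, -0.323, 0.005], 0.77), ([0.432, -0.236, 0.006], 0.49), ([0.428, -0.405, 0.004], 0.45)]
```

Request:
move_arm(
  series="-0.2 0 3 0 -1;-0.2 0 5.5 0 -1;-0.2 0 7.5 0 -1;-0.2 0 8.6 0 -1;-0.2 0 8.6 0 -1;-0.2 0 8.6 0 0.2;-0.2 0 8.6 0 0.2;-0.2 0 8.6 0 0.2",
)

```text
time_s: 12.4
position: [0.5023, -0.0381, 0.0122]
tool_rot: [[-0.97, -0.243, 0.005], [-0.243, 0.97, -0.001], [-0.005, -0.002, -1.0]]
ft_force: [-1.1, 7.9, 15.6]
grip_width: 0.0513
gripper_force: 8.5
```

Request:
move_arm(
  series="0 0 -3 0 0.2;0 0 -7 0 0.4;0 0 -12 0 0.4;4 -5 -14 -2 0.4;6 -10 -14 -4 0.4;7 -15 -14 -6 0.4;8 -20 -14 -8 0.4;8 -24 -14 -10 0.4",
)

```text
time_s: 13.4
position: [0.4809, -0.293, 0.1511]
tool_rot: [[-0.914, -0.406, 0.002], [-0.406, 0.914, -0.002], [-0.001, -0.002, -1.0]]
ft_force: [0.3, 0.2, -0.5]
grip_width: 0.06
gripper_force: 0.0
```

Request:
move_arm(
  series="0 0 -6 6 0.4;0 0 -10 10 0.4;0 0 -10 11 0.4",
)

```text
time_s: 13.78
position: [0.4818, -0.2913, 0.2541]
tool_rot: [[-0.975, -0.224, 0.006], [-0.224, 0.975, -0.006], [-0.005, -0.007, -1.0]]
ft_force: [0.5, -0.2, -0.9]
grip_width: 0.0597
gripper_force: 0.0
```

```bash
python3 - <<'E'
from h import *
im=snap('wrist','f.png'); blues(im)
plan(0.426,-0.322,0.007,83)
E
```

```text
blue x y L W yaw(long) (0.4277, -0.403, 0.0574, 0.0422, 2.2, [202, 54, 46, 65])
blue x y L W yaw(long) (0.4274, -0.3193, 0.0575, 0.0398, -7.8, [282, 73, 52, 66])
blue x y L W yaw(long) (0.5451, -0.4027, 0.0596, 0.0422, 4.3, [190, 170, 40, 55])
blue x y L W yaw(long) (0.5016, -0.0411, 0.059, 0.0398, 13.7, [518, 207, 42, 50])
shift cm [ 6.14 -1.73 24.46] turn 19.9 | yaw 102.9 q6 -146.1 pos [ 0.4813 -0.2907  0.2517] t 13.82 w 0.0598 F [ 0.8  0.  -0.7]
```

Request:
move_arm(
  series="2 -1 5 6 0.4;4 -1.5 10 12 0.4;5.5 -2.9 15 18 0.4;5.5 -2.9 17 20 0.4;5.5 -2.9 17 20 0.4;5.5 -2.9 17 20 0.4",
)

```text
time_s: 14.58
position: [0.4344, -0.3311, 0.0805]
tool_rot: [[-0.993, 0.12, 0.001], [0.12, 0.993, -0.001], [-0.001, -0.001, -1.0]]
ft_force: [-0.2, -0.3, 0.4]
grip_width: 0.0596
gripper_force: 0.0
```

```bash
python3 - <<'E'
from h import *
plan(0.427,-0.3205,0.007,82.5)
E
```

```text
shift cm [0.87 0.97 7.34] turn 0.6 | yaw 83.1 q6 -132.8 pos [ 0.4344 -0.3311  0.0805] t 14.57 w 0.0596 F [-0.2 -0.3  0.4]
```

Request:
move_arm(
  series="0.9 1 2.5 0 0.4;0.9 1 5 0 0.4;0.9 1 7 0 0.4;0.9 1 7.3 0 0.4;0.9 1 7.3 0 0.4;0.9 1 7.3 0 -1;0.9 1 7.3 0 -1;0.9 1 7.3 0 -1",
)

```text
time_s: 15.58
position: [0.4269, -0.3204, 0.0078]
tool_rot: [[-0.993, 0.121, 0.001], [0.121, 0.993, -0.002], [-0.002, -0.001, -1.0]]
ft_force: [0.2, 0.5, 5.8]
grip_width: 0.0394
gripper_force: 35.9
```

Request:
move_arm(
  series="0 0 0 0 -1;0 0 -3 0 -1;0 0 -7 0 -1;0 0 -12 0 -1;0 0 -14 0 -1",
)

```text
time_s: 16.2
position: [0.427, -0.3205, 0.1498]
tool_rot: [[-0.993, 0.121, 0.003], [0.121, 0.993, -0.004], [-0.004, -0.003, -1.0]]
ft_force: [-0.7, 0.3, -0.9]
grip_width: 0.0394
gripper_force: 35.6
```

```bash
python3 -c "
from h import *
plan(0.4848,0.0196,0.15,104)"
```

```text
shift cm [-1.62 34.46 -0.12] turn -21.0 | yaw 83.0 q6 -132.6 pos [ 0.427  -0.3205  0.1498] t 16.2 w 0.0394 F [-0.7  0.3 -0.9]
```

Request:
move_arm(
  series="0 5 0 -3 -1;0 10 0 -6 -1;0 15 0 -9 -1;-0.5 20 0 -12 -1;-1 25 0 -15 -1;-1.5 30 0 -18 -1;-1.6 34 0 -21 -1;-1.6 34.4 0 -21 -1",
)

```text
time_s: 17.2
position: [0.484, 0.0216, 0.147]
tool_rot: [[-0.969, -0.246, 0.0], [-0.246, 0.969, 0.0], [-0.0, -0.0, -1.0]]
ft_force: [-0.2, -0.5, -1.0]
grip_width: 0.0393
gripper_force: 35.6
```

Request:
move_arm(
  series="0 0 0 0 -1;0 0 0 0 -1",
)

```text
time_s: 17.45
position: [0.4841, 0.0186, 0.1467]
tool_rot: [[-0.971, -0.241, 0.0], [-0.241, 0.971, -0.0], [-0.0, -0.0, -1.0]]
ft_force: [0.2, -1.0, -1.0]
grip_width: 0.0393
gripper_force: 35.6
```

```bash
python3 - <<'E'
from h import *
im=snap('wrist','g.png'); blues(im)
hsv=cv2.cvtColor(im['pixels'],cv2.COLOR_BGR2HSV)
print('grip',rect(im,cv2.inRange(hsv,(5,150,90),(17,255,255)),.054))
plan(0.4848,0.0196,0.012,104)
E
```

```text
blue x y L W yaw(long) (0.5483, 0.0176, 0.1753, 0.1213, 13.9, [218, 161, 159, 197])
blue x y L W yaw(long) (0.4942, 0.0231, 0.0624, 0.0049, -76.1, [283, 205, 82, 7])
grip []
shift cm [-0.1   0.08 13.47] turn -0.1 | yaw 103.9 q6 -115.8 pos [0.4841 0.0186 0.1467] t 17.5 w 0.0392 F [-0.3 -0.4 -0.5]
```

View pics/g.png

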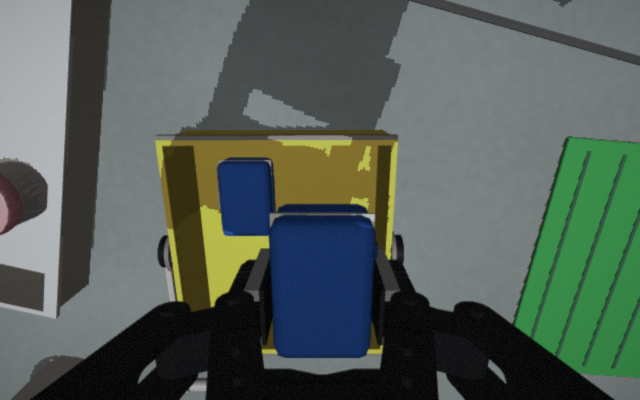

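The held case is in the gripper at (322,285), with case A in the carrier at (245,197). The carrier's rear rim corners are at (157,137) and (397,135). I'll check the carrier's pose from those.

```bash
python3 - <<'E'
from h import *
im=optics.get_image('wrist')
a=ray(im,157,136,.06)[:2];b=ray(im,397,134,.06)[:2];print(a,b,np.linalg.norm(b-a),np.degrees(np.arctan2(*(b-a)[::-1]))-90)
m=(a+b)/2; th=np.arctan2(*(b-a)[::-1])-np.pi/2; print('carrier',m+.084*np.array([np.cos(th),np.sin(th)]))
z=[ray(im,*p,.034)[:2] for p in [(220,160),(271,160),(271,234),(220,234)]];print('caseA',np.mean(z,0))
E
```

```text
[ 0.46410355 -0.09584567] [0.42544194 0.05488312] 0.15560812458186377 14.386101801151653
carrier [5.26138794e-01 3.88935613e-04]
caseA [ 0.50087516 -0.03643689]
```

Request:
move_arm(
  series="-0.1 0.1 5 0 -1;-0.1 0.1 9 0 -1;-0.1 0.1 12 0 -1;-0.1 0.1 13.3 0 -1;-0.1 0.1 13.7 0 -1;-0.1 0.1 13.7 0 -1;-0.1 0.1 13.7 0 0.1;-0.1 0.1 13.7 0 0.1",
)

```text
time_s: 18.55
position: [0.4869, 0.0188, 0.0129]
tool_rot: [[-0.97, -0.242, 0.006], [-0.242, 0.97, -0.003], [-0.005, -0.004, -1.0]]
ft_force: [-6.1, -11.6, 28.4]
grip_width: 0.0471
gripper_force: 14.6
```

Request:
move_arm(
  series="0 0 0 0 0.1;0 0 -3 0 0.1;0 0 -7 0 0.4;0 0 -12 0 0.4;2 -5 -16 2 0.4;4 -10 -19 4 0.4;4 -15 -21 6 0.4;4 -21 -24 8 0.4",
)

```text
time_s: 19.55
position: [0.4955, -0.1906, 0.2495]
tool_rot: [[-0.995, -0.103, 0.001], [-0.103, 0.995, -0.001], [-0.001, -0.001, -1.0]]
ft_force: [1.2, -0.4, 0.3]
grip_width: 0.0598
gripper_force: 0.0
```

Request:
move_arm(
  series="0 -6 0 4 0.4;0 -12 0 7 0.4;0 -12 0 7 0.4;0 -12 0 7 0.4",
)

```text
time_s: 20.05
position: [0.5082, -0.308, 0.248]
tool_rot: [[-1.0, 0.017, 0.0], [0.017, 1.0, -0.0], [-0.0, -0.0, -1.0]]
ft_force: [0.4, -0.0, -0.8]
grip_width: 0.0595
gripper_force: 0.0
```

```bash
python3 - <<'E'
from h import *
im=snap('wrist','h.png'); blues(im)
plan(0.427,-0.404,0.08,91.5)
E
```

```text
blue x y L W yaw(long) (0.4284, -0.4033, 0.0578, 0.0422, 2.0, [196, 56, 49, 64])
blue x y L W yaw(long) (0.4885, 0.0058, 0.0594, 0.0176, 13.8, [621, 112, 19, 60])
blue x y L W yaw(long) (0.5019, -0.0402, 0.0597, 0.0393, 13.9, [561, 127, 42, 61])
blue x y L W yaw(long) (0.546, -0.4029, 0.0599, 0.0422, 4.7, [210, 176, 45, 55])
shift cm [ 7.98 -9.8  16.81] turn -2.4 | yaw 89.1 q6 -131.6 pos [ 0.5084 -0.3074  0.2482] t 20.1 w 0.0599 F [-1.  -0.3  0.4]
```

Request:
move_arm(
  series="3 -4 5 -1 0.4;6 -8 10 -2 0.4;8 -9.7 15 -2.4 0.4;8 -9.7 16.8 -2.4 0.4;8 -9.7 16.8 -2.4 0.4;8 -9.7 16.8 -2.4 0.4",
)

```text
time_s: 20.85
position: [0.428, -0.4034, 0.0814]
tool_rot: [[-1.0, -0.026, 0.002], [-0.026, 1.0, -0.002], [-0.002, -0.002, -1.0]]
ft_force: [1.2, 0.2, 1.0]
grip_width: 0.0595
gripper_force: 0.0
```

```bash
python3 - <<'E'
from h import *
plan(0.4275,-0.404,0.0135,91.5)
E
```

```text
shift cm [ 0.06 -0.04  6.79] turn 0.0 | yaw 91.5 q6 -146.3 pos [ 0.428  -0.4034  0.0814] t 20.85 w 0.0595 F [1.2 0.2 1. ]
```

Request:
move_arm(
  series="0 0 2.5 0 0.4;0 0 5 0 0.4;0 0 6.5 0 0.4;0 0 6.8 0 0.4;0 0 6.8 0 0.4;0 0 6.8 0 -1;0 0 6.8 0 -1;0 0 6.8 0 -1",
)

```text
time_s: 21.85
position: [0.4272, -0.4042, 0.0126]
tool_rot: [[-1.0, -0.025, 0.001], [-0.025, 1.0, -0.002], [-0.001, -0.002, -1.0]]
ft_force: [0.3, 0.8, 7.2]
grip_width: 0.0392
gripper_force: 36.5
```

Request:
move_arm(
  series="0 0 0 0 -1;0 0 -3 0 -1;0 0 -7 0 -1;0 0 -12 0 -1;0 0 -14 0 -1",
)

```text
time_s: 22.48
position: [0.4273, -0.4042, 0.1547]
tool_rot: [[-1.0, -0.025, 0.003], [-0.025, 1.0, -0.004], [-0.002, -0.004, -1.0]]
ft_force: [-0.7, 0.3, -0.8]
grip_width: 0.0391
gripper_force: 35.8
```

```bash
python3 -c "
from h import *
plan(0.571,-0.019,0.15,104)"
```

```text
shift cm [-15.32  38.15   0.37] turn -12.6 | yaw 91.4 q6 -146.4 pos [ 0.4273 -0.4042  0.1547] t 22.48 w 0.0391 F [-0.7  0.3 -0.8]
```

Request:
move_arm(
  series="-2 5 0 -1.5 -1;-4 10 0 -3 -1;-6 15 0 -5 -1;-8 20 0 -7 -1;-10 25 0 -9 -1;-12 30 0 -10 -1;-14 35 0 -12 -1;-15.3 38.1 0 -12.6 -1",
)

```text
time_s: 23.48
position: [0.5706, -0.0166, 0.1517]
tool_rot: [[-0.97, -0.245, -0.0], [-0.245, 0.97, 0.0], [-0.0, 0.0, -1.0]]
ft_force: [-0.0, 0.1, -0.1]
grip_width: 0.0395
gripper_force: 35.7
```

Request:
move_arm(
  series="0 0 0 0 -1;0 0 0 0 -1;0 0 0 0 -1",
)

```text
time_s: 23.85
position: [0.5701, -0.02, 0.1516]
tool_rot: [[-0.971, -0.241, -0.0], [-0.241, 0.971, -0.0], [0.0, -0.0, -1.0]]
ft_force: [-0.1, -0.4, -0.5]
grip_width: 0.0394
gripper_force: 35.7
```

```bash
python3 -c "
from h import *
plan(0.571,-0.019,0.0165,104)
im=snap('wrist','i.png');blues(im)"
```

```text
shift cm [-0.11  0.08 13.51] turn -0.1 | yaw 103.9 q6 -117.8 pos [ 0.5701 -0.02    0.1516] t 23.85 w 0.0394 F [-0.1 -0.4 -0.5]
blue x y L W yaw(long) (0.4878, 0.0185, 0.0575, 0.0391, 13.7, [373, 54, 59, 85])
blue x y L W yaw(long) (0.5033, -0.0365, 0.0571, 0.0395, 13.8, [293, 57, 57, 84])
blue x y L W yaw(long) (0.5798, -0.0172, 0.065, 0.0049, -76.1, [280, 202, 84, 7])
blue x y L W yaw(long) (0.6479, 0.0008, 0.1294, 0.0835, 13.9, [271, 212, 104, 138])
```

Request:
move_arm(
  series="-0.2 0.1 5 0 -1;-0.2 0.1 9 0 -1;-0.2 0.1 12 0 -1;-0.2 0.1 13.2 0 -1;-0.2 0.1 13.5 0 -1;-0.2 0.1 13.5 0 -1;-0.2 0.1 13.5 0 0.1;-0.2 0.1 13.5 0 0.1",
)

```text
time_s: 24.9
position: [0.5724, -0.0176, 0.0173]
tool_rot: [[-0.97, -0.242, 0.001], [-0.242, 0.97, -0.0], [-0.001, -0.001, -1.0]]
ft_force: [-0.6, 0.1, 0.6]
grip_width: 0.0468
gripper_force: 0.0
```

Request:
move_arm(
  series="0 0 0 0 0.1;0 0 -3 0 0.1;0 0 -7 0 0.4;0 0 -12 0 0.4;2 -5 -16 2 0.4;4 -10 -19 4 0.4;4 -15 -21 6 0.4;4 -21 -24 8 0.4",
)

```text
time_s: 25.9
position: [0.5829, -0.2284, 0.2556]
tool_rot: [[-0.995, -0.104, -0.0], [-0.104, 0.995, 0.0], [0.0, 0.0, -1.0]]
ft_force: [1.1, -0.1, 0.1]
grip_width: 0.0597
gripper_force: 0.0
```

Request:
move_arm(
  series="0 -6 0 2 0.4;0 -10 0 4 0.4;0 -10 0 4 0.4;0 -10 0 4 0.4",
)

```text
time_s: 26.4
position: [0.5936, -0.3257, 0.2545]
tool_rot: [[-0.999, -0.036, -0.0], [-0.036, 0.999, 0.001], [0.0, 0.001, -1.0]]
ft_force: [0.8, 0.7, 0.9]
grip_width: 0.0595
gripper_force: 0.0
```

```bash
python3 - <<'E'
from h import *
im=snap('wrist','j.png'); blues(im)
plan(0.547,-0.404,0.08,94.5)
E
```

```text
blue x y L W yaw(long) (0.5034, -0.0397, 0.0583, 0.0406, 13.9, [593, 53, 44, 66])
blue x y L W yaw(long) (0.5481, -0.4053, 0.0577, 0.0379, 4.2, [223, 89, 42, 59])
blue x y L W yaw(long) (0.5724, -0.0202, 0.0604, 0.0394, 13.9, [595, 127, 40, 60])
shift cm [ 4.96 -7.7  17.48] turn -2.4 | yaw 92.1 q6 -130.8 pos [ 0.5938 -0.3253  0.2548] t 26.45 w 0.0596 F [0.8 1.  0.1]
```

Request:
move_arm(
  series="2 -3 5 -1 0.4;4 -6 10 -2 0.4;4.8 -7.8 15 -2.4 0.4;4.8 -7.8 17.5 -2.4 0.4;4.8 -7.8 17.5 -2.4 0.4;4.8 -7.8 17.5 -2.4 0.4",
)

```text
time_s: 27.2
position: [0.5494, -0.4057, 0.0815]
tool_rot: [[-0.997, -0.079, 0.002], [-0.079, 0.997, -0.002], [-0.002, -0.002, -1.0]]
ft_force: [0.3, 0.2, -0.0]
grip_width: 0.0598
gripper_force: 0.0
```

```bash
python3 - <<'E'
from h import *
plan(0.548,-0.405,0.0135,94.4)
E
```

```text
shift cm [0.15 0.09 6.8 ] turn 0.1 | yaw 94.5 q6 -140.9 pos [ 0.5494 -0.4057  0.0815] t 27.2 w 0.0598 F [ 0.3  0.2 -0. ]
```

Request:
move_arm(
  series="0.1 0 2.5 0 0.4;0.1 0 5 0 0.4;0.1 0 6.5 0 0.4;0.1 0 6.8 0 0.4;0.1 0 6.8 0 0.4;0.1 0 6.8 0 -1;0.1 0 6.8 0 -1;0.1 0 6.8 0 -1",
)

```text
time_s: 28.2
position: [0.5479, -0.4065, 0.0127]
tool_rot: [[-0.997, -0.077, 0.001], [-0.077, 0.997, -0.002], [-0.001, -0.002, -1.0]]
ft_force: [-0.9, -0.4, 6.7]
grip_width: 0.0392
gripper_force: 37.1
```

Request:
move_arm(
  series="0 0 0 0 -1;0 0 -3 0 -1;0 0 -7 0 -1;0 0 -12 0 -1;0 0 -14 0 -1",
)

```text
time_s: 28.82
position: [0.548, -0.4067, 0.155]
tool_rot: [[-0.997, -0.077, 0.003], [-0.077, 0.997, -0.003], [-0.003, -0.004, -1.0]]
ft_force: [0.5, -1.0, -0.2]
grip_width: 0.0391
gripper_force: 36.5
```

```bash
python3 -c "
from h import *
plan(0.558,0.038,0.15,104)"
```

```text
shift cm [-4.43 44.26  0.35] turn -9.6 | yaw 94.4 q6 -140.9 pos [ 0.548  -0.4067  0.155 ] t 28.82 w 0.0391 F [ 0.5 -1.  -0.2]
```

Request:
move_arm(
  series="-0.5 5.5 0 -1.5 -1;-1 11 0 -3 -1;-1.5 16.5 0 -4 -1;-2 22 0 -5 -1;-2.5 27.5 0 -6 -1;-3 33 0 -7 -1;-4 38.5 0 -8.5 -1;-4.4 44.3 0 -9.6 -1",
)

```text
time_s: 29.82
position: [0.5571, 0.0406, 0.1516]
tool_rot: [[-0.97, -0.243, 0.0], [-0.243, 0.97, -0.0], [-0.0, -0.0, -1.0]]
ft_force: [0.1, 0.7, -0.8]
grip_width: 0.0394
gripper_force: 36.5
```

Request:
move_arm(
  series="0 0 0 0 -1;0 0 0 0 -1;0 0 0 0 -1",
)

```text
time_s: 30.2
position: [0.5572, 0.0377, 0.1515]
tool_rot: [[-0.971, -0.241, -0.0], [-0.241, 0.971, -0.0], [0.0, -0.0, -1.0]]
ft_force: [0.3, 0.0, -1.0]
grip_width: 0.0391
gripper_force: 36.5
```

```bash
python3 -c "
from h import *
plan(0.558,0.038,0.0165,104)
im=snap('wrist','k.png');blues(im)"
```

```text
shift cm [-8.00e-02  1.00e-02  1.35e+01] turn -0.1 | yaw 103.9 q6 -112.2 pos [0.5572 0.0377 0.1515] t 30.2 w 0.0391 F [ 0.3  0.  -1. ]
blue x y L W yaw(long) (0.4874, 0.0206, 0.0574, 0.0394, 13.6, [293, 52, 57, 85])
blue x y L W yaw(long) (0.5028, -0.0348, 0.0568, 0.0412, 13.9, [209, 55, 62, 84])
blue x y L W yaw(long) (0.617, 0.036, 0.1707, 0.1182, 13.9, [222, 157, 153, 191])
blue x y L W yaw(long) (0.5661, 0.0403, 0.0648, 0.0049, -76.1, [280, 201, 84, 7])
```

Request:
move_arm(
  series="-0.1 0 5 0 -1;-0.1 0 9 0 -1;-0.1 0 12 0 -1;-0.1 0 13.2 0 -1;-0.1 0 13.5 0 -1;-0.1 0 13.5 0 -1;-0.1 0 13.5 0 0.1;-0.1 0 13.5 0 0.1",
)

```text
time_s: 31.25
position: [0.5584, 0.0392, 0.0172]
tool_rot: [[-0.97, -0.242, 0.001], [-0.242, 0.97, -0.0], [-0.001, -0.0, -1.0]]
ft_force: [-0.0, -0.6, -1.0]
grip_width: 0.0466
gripper_force: 0.0
```

Request:
move_arm(
  series="0 0 0 0 0.1;0 0 -3 0 0.1;0 0 -7 0 0.1;0 0 -12 0 -0.3;0 0 -17 10 -0.3;0 0 -21 20 -0.3;0 0 -23 30 -0.3;0 0 -23 40 -0.3",
)

```text
time_s: 32.25
position: [0.5585, 0.0392, 0.2485]
tool_rot: [[-0.897, 0.443, 0.004], [0.443, 0.897, -0.001], [-0.004, 0.001, -1.0]]
ft_force: [0.2, 0.8, -0.6]
grip_width: 0.03
gripper_force: 0.0
```

Request:
move_arm(
  series="0 0 0 10 -0.3;0 0 0 20 -0.3;0 0 0 30 -0.3;0 0 0 40 -0.3;0 0 0 50 -0.3;0 0 0 50 -0.3;0 0 0 50 -0.3",
)

```text
time_s: 33.12
position: [0.558, 0.0392, 0.2466]
tool_rot: [[-0.246, 0.969, -0.0], [0.969, 0.246, -0.0], [-0.0, -0.0, -1.0]]
ft_force: [0.1, -0.2, 0.1]
grip_width: 0.0299
gripper_force: 0.0
```

```bash
python3 - <<'E'
from h import *
im=snap('wrist','l.png'); blues(im)
hsv=cv2.cvtColor(im['pixels'],cv2.COLOR_BGR2HSV)
print('grip',rect(im,cv2.inRange(hsv,(5,150,90),(17,255,255)),.054))
print('mat',rect(im,cv2.inRange(hsv,(45,80,50),(80,255,255)),.004))
print('yellow',rect(im,cv2.inRange(hsv,(20,120,40),(35,255,255)),.06))
plan(0.6476,0.0292,0.2,14)
E
```

```text
blue x y L W yaw(long) (0.5589, 0.042, 0.0571, 0.0398, 14.2, [295, 147, 56, 39])
blue x y L W yaw(long) (0.4885, 0.0223, 0.0587, 0.0406, 12.1, [223, 148, 58, 40])
blue x y L W yaw(long) (0.5728, -0.0127, 0.0575, 0.0423, 14.2, [296, 199, 54, 38])
blue x y L W yaw(long) (0.5036, -0.0325, 0.0576, 0.0425, 14.2, [229, 201, 54, 38])
grip [(0.6483, 0.0298, 0.1093, 0.0149, -76.1, [396, 149, 22, 105])]
mat []
yellow [(0.5284, 0.0018, 0.1679, 0.1611, 13.8, [190, 119, 181, 158])]
shift cm [-3.16  8.44  4.65] turn 0.2 | yaw 14.2 q6 -22.3 pos [0.558  0.0392 0.2465] t 33.17 w 0.0301 F [ 0.2 -0.7  0.2]
```

View pics/l.png

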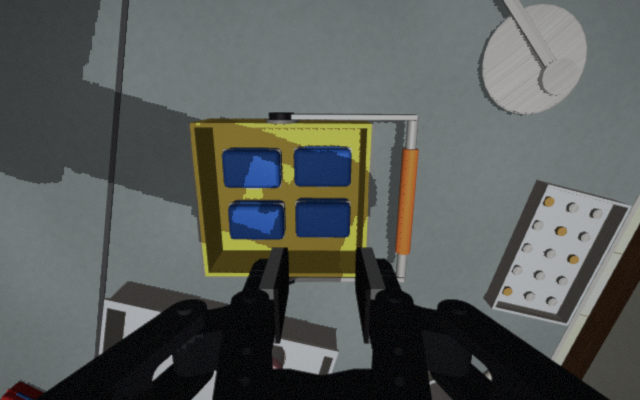

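All four cases sit two by two in the carrier at (250,168), (323,167), (257,219) and (322,218). The grip is at (408,200). Next I'll grasp the grip.

Request:
move_arm(
  series="-1 3 1 0 -0.3;-2 6 3 0 -0.3;-3.2 8.5 6 0 -0.3;-3.2 8.5 10 0 -0.3;-3.2 8.5 13 0 -0.3;-3.2 8.5 13 0 -0.3;-3.2 8.5 13 0 -0.3",
)

```text
time_s: 34.05
position: [0.649, 0.0287, 0.1181]
tool_rot: [[-0.243, 0.97, 0.002], [0.97, 0.243, -0.0], [-0.001, 0.002, -1.0]]
ft_force: [-0.1, -0.0, 0.9]
grip_width: 0.0301
gripper_force: 0.0
```

```bash
python3 - <<'E'
from h import *
plan(0.648,0.0295,0.033,14)
E
```

```text
shift cm [ 0.11 -0.09  8.51] turn 0.1 | yaw 14.1 q6 -22.0 pos [0.649  0.0287 0.1181] t 34.05 w 0.0301 F [-0.1 -0.   0.9]
```

Request:
move_arm(
  series="0.1 -0.1 3 0 -0.3;0.1 -0.1 6 0 -0.3;0.1 -0.1 8 0 -0.3;0.1 -0.1 8.5 0 -0.3;0.1 -0.1 8.5 0 -0.3;0.1 -0.1 8.5 0 -1;0.1 -0.1 8.5 0 -1;0.1 -0.1 8.5 0 -1",
  force=50,
)

```text
time_s: 35.05
position: [0.648, 0.0294, 0.0331]
tool_rot: [[-0.242, 0.97, 0.003], [0.97, 0.242, -0.0], [-0.001, 0.003, -1.0]]
ft_force: [0.8, 0.2, 6.9]
grip_width: 0.0143
gripper_force: 48.8
```

```bash
python3 - <<'E'
from h import *
o=observe(); print(o['position'],o['grip_width'],o['ft_force'],o['gripper_force'])
for d in range(0,96,6):
    q=np.radians(d); print(d, 'y',round(12.4*(np.cos(q)-1),1),'z',round(-12.4*np.sin(q),1))
E
```

```text
[0.64797587 0.02938465 0.03307285] 0.01432282446853177 [0.83651993 0.24748689 6.87324521] 48.84899318218231
0 y 0.0 z -0.0
6 y -0.1 z -1.3
12 y -0.3 z -2.6
18 y -0.6 z -3.8
24 y -1.1 z -5.0
30 y -1.7 z -6.2
36 y -2.4 z -7.3
42 y -3.2 z -8.3
48 y -4.1 z -9.2
54 y -5.1 z -10.0
60 y -6.2 z -10.7
66 y -7.4 z -11.3
72 y -8.6 z -11.8
78 y -9.8 z -12.1
84 y -11.1 z -12.3
90 y -12.4 z -12.4
```

Request:
move_arm(
  series="0 -0.1 -1.3 0 -1;0 -0.3 -2.6 0 -1;0 -0.6 -3.8 0 -1;0 -1.1 -5 0 -1;0 -1.7 -6.2 0 -1;0 -2.4 -7.3 0 -1;0 -3.2 -8.3 0 -1;0 -3.2 -8.3 0 -1",
)

```text
time_s: 36.05
position: [0.6161, 0.0216, 0.1159]
tool_rot: [[-0.242, 0.97, 0.002], [0.97, 0.242, -0.0], [-0.001, 0.002, -1.0]]
ft_force: [5.1, 1.3, 5.2]
grip_width: 0.0142
gripper_force: 49.6
```

```bash
python3 - <<'E'
from h import *
plan(0.648,0.0294,0.033,14)
im=snap('wrist','m.png')
for c in('scene','side'):
    optics.get_image(c)
    for n in ('grip','carrier'): print(c,n,[(np.round(d['point'],3).tolist(),round(d['score'],2)) for d in spotter.mark_of(n,c)][:2])
E
```

```text
shift cm [-0.01  3.26  8.3 ] turn 0.0 | yaw 14.0 q6 -23.0 pos [0.6161 0.0216 0.1159] t 36.05 w 0.0142 F [5.1 1.3 5.2]
scene grip [([0.616, 0.021, 0.135], 0.66)]
scene carrier [([0.522, -0.005, -0.0], 0.69), ([0.61, -0.336, 0.002], 0.54)]
side grip [([0.618, 0.023, 0.13], 0.62)]
side carrier [([0.528, -0.003, 0.0], 0.89)]
```

View pics/m.png

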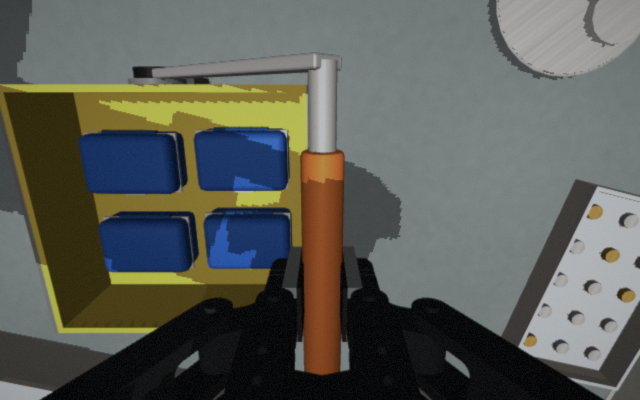

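The orange sleeve is held at (322,300), the handle is at about 42°, and the carrier is undisturbed. I'll continue the arc.

Request:
move_arm(
  series="0 -0.9 -0.9 0 -1;0 -1.9 -1.7 0 -1;0 -3 -2.4 0 -1;0 -4.2 -3 0 -1;0 -5.4 -3.5 0 -1;0 -6.6 -3.8 0 -1;0 -6.6 -3.8 0 -1",
)

```text
time_s: 37.28
position: [0.5523, 0.0057, 0.154]
tool_rot: [[-0.242, 0.97, 0.003], [0.97, 0.242, -0.0], [-0.001, 0.003, -1.0]]
ft_force: [2.1, 3.0, 12.7]
grip_width: 0.0143
gripper_force: 50.4
```

```bash
python3 - <<'E'
from h import *
plan(0.5277,-0.0006,0.157,14)
E
```

```text
shift cm [-0.02 -2.54 -0.31] turn 0.0 | yaw 14.0 q6 -25.7 pos [0.5523 0.0057 0.154 ] t 37.27 w 0.0143 F [ 2.1  3.  12.7]
```

Request:
move_arm(
  series="0 -0.7 -0.2 0 -1;0 -1.4 -0.3 0 -1;0 -2.1 -0.4 0 -1;0 -2.6 -0.4 0 -1;0 -2.8 -0.4 0 -1;0 -2.8 -0.4 0 -1;0 -2.8 -0.4 0 -1",
)

```text
time_s: 38.15
position: [0.5256, -0.0009, 0.1571]
tool_rot: [[-0.242, 0.97, 0.002], [0.97, 0.242, 0.0], [-0.0, 0.002, -1.0]]
ft_force: [4.7, 2.6, 8.3]
grip_width: 0.0143
gripper_force: 50.1
```

```bash
python3 - <<'E'
from h import *
plan(0.5277,-0.0006,0.157,14)
im=snap('side','n.png'); cv2.imwrite('pics/n2.png',cv2.resize(im['pixels'][120:260,260:460],None,fx=4,fy=4))
for n in ('grip','carrier'): print(n,[(np.round(d['point'],3).tolist(),round(d['score'],2)) for d in spotter.mark_of(n,'side')][:2])
E
```

```text
shift cm [-0.02  0.21  0.01] turn 0.0 | yaw 14.0 q6 -27.1 pos [ 0.5256 -0.0009  0.1571] t 38.15 w 0.0143 F [4.7 2.6 8.3]
grip [([0.528, 0.002, 0.176], 0.43)]
carrier [([0.528, -0.003, -0.001], 0.85)]
```

View pics/n2.png

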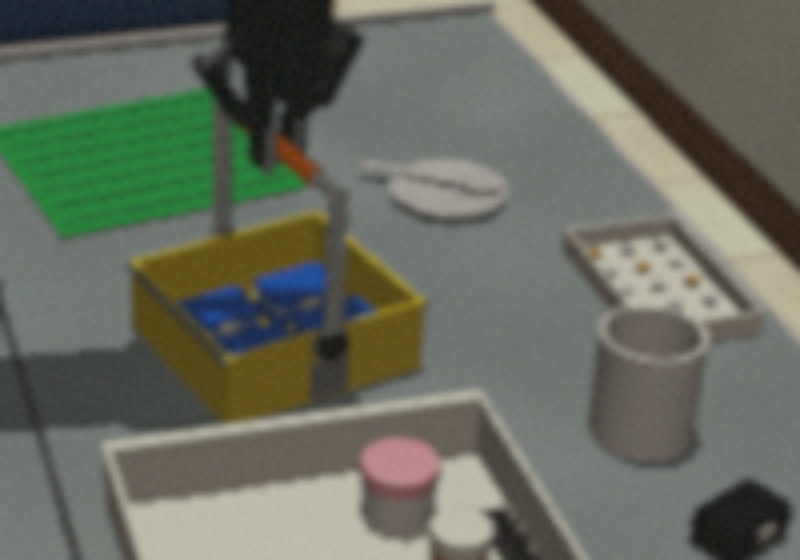

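The handle stands upright, with its side post at (335,260). To check the catch, I'll slacken the grip and see whether the handle stays.

Request:
move_arm(
  series="0 0.2 0 0 -0.3;0 0.2 0 0 -0.3;0 0.2 0 0 -0.3;0 0.2 0 0 -0.3",
)

```text
time_s: 38.8
position: [0.5266, -0.0006, 0.1563]
tool_rot: [[-0.242, 0.97, -0.001], [0.97, 0.242, 0.0], [0.0, -0.001, -1.0]]
ft_force: [-0.7, -0.3, 0.7]
grip_width: 0.0301
gripper_force: 0.0
```

```bash
python3 - <<'E'
from h import *
plan(0.5277,-0.0006,0.157,14)
im=snap('wrist','o.png')
hsv=cv2.cvtColor(im['pixels'],cv2.COLOR_BGR2HSV)
print('grip',rect(im,cv2.inRange(hsv,(5,150,60),(17,255,255)),.178))
print('yellow',rect(im,cv2.inRange(hsv,(20,120,40),(35,255,255)),.06))
E
```

```text
shift cm [-0.03  0.11 -0.07] turn 0.0 | yaw 14.0 q6 -27.0 pos [ 0.5266 -0.0006  0.1563] t 38.8 w 0.0301 F [-0.7 -0.3  0.7]
grip [(0.5244, 0.007, 0.0949, 0.0154, -76.1, [298, 152, 43, 223])]
yellow [(0.4803, -0.0116, 0.1576, 0.0727, -76.2, [193, 86, 112, 213]), (0.5714, 0.0111, 0.1577, 0.0746, -75.7, [334, 86, 115, 213]), (0.5602, -0.0499, 0.0442, 0.0133, -76.0, [339, 246, 18, 53]), (0.5201, -0.0612, 0.0419, 0.0086, -77.1, [288, 249, 12, 50])]
```

View pics/o.png

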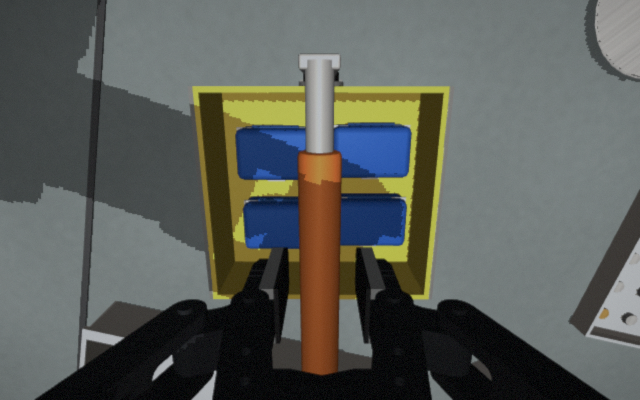

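The handle stayed up with the gripper open, so it is locked. The sleeve at (320,260) runs between the fingers over the middle of the carrier. I'll regrip harder and lift.

Request:
move_arm(
  series="0 0 0.1 0 -1;0 0 0.1 0 -1;0 0 0.1 0 -1;0 0 0.1 0 -1;0 0 -0.8 0 -1;0 0 -2 0 -1;0 0 -3 0 -1;0 0 -3 0 -1",
  force=90,
)

```text
time_s: 39.85
position: [0.527, -0.0006, 0.1873]
tool_rot: [[-0.242, 0.97, 0.001], [0.97, 0.242, -0.0], [-0.001, 0.001, -1.0]]
ft_force: [-0.1, -0.7, -9.1]
grip_width: 0.0132
gripper_force: 88.3
```

```bash
python3 - <<'E'
from h import *
o=observe(); print(o['gripper_force'],o['wrist_torque'])
plan(0.4935,0.3287,0.20,9)
E
```

```text
88.31214666366577 [ 0.05425132 -0.02301243 -0.00179421]
shift cm [32.76  4.73 -1.29] turn 5.0 | yaw 14.0 q6 -27.0 pos [ 0.527  -0.0006  0.1873] t 39.85 w 0.0132 F [-0.1 -0.7 -9.1]
```

Lifted: the load is 9 N, as expected, and balanced. Carrying it gently to the mat.

Request:
move_arm(
  series="0.7 0.1 -0.6 0 -1;2.2 0.3 -1.3 0.3 -1;4.5 0.6 -1.3 0.6 -1;7.3 1 -1.3 1 -1;10.3 1.4 -1.3 1.5 -1;13.3 1.8 -1.3 2 -1;16.3 2.3 -1.3 2.5 -1;19.3 2.7 -1.3 3 -1",
)

```text
time_s: 40.85
position: [0.5055, 0.1952, 0.1998]
tool_rot: [[-0.192, 0.981, -0.0], [0.981, 0.192, 0.0], [0.0, -0.0, -1.0]]
ft_force: [1.1, 0.6, -9.3]
grip_width: 0.0132
gripper_force: 88.3
```

Request:
move_arm(
  series="3 0.4 0 0.4 -1;5.8 0.8 0 0.8 -1;8.3 1.2 0 1.2 -1;10.3 1.5 0 1.5 -1;11.5 1.7 0 1.8 -1;12.2 1.8 0 2 -1;12.2 1.8 0 2 -1;12.2 1.8 0 2 -1",
)

```text
time_s: 41.85
position: [0.5006, 0.3158, 0.1995]
tool_rot: [[-0.156, 0.988, -0.0], [0.988, 0.156, -0.001], [-0.0, -0.0, -1.0]]
ft_force: [-0.0, 0.1, -10.4]
grip_width: 0.0132
gripper_force: 88.3
```

```bash
python3 - <<'E'
from h import *
im=snap('wrist','p.png')
hsv=cv2.cvtColor(im['pixels'],cv2.COLOR_BGR2HSV)
print('green',rect(im,cv2.inRange(hsv,(45,80,40),(80,255,255)),.004))
plan(0.4935,0.3287,0.162,9)
E
```

```text
green [(0.4797, 0.4164, 0.2291, 0.0436, 9.0, [186, 34, 259, 53])]
shift cm [ 1.39 -0.5   3.75] turn -0.0 | yaw 9.0 q6 11.8 pos [0.5007 0.3158 0.1995] t 41.9 w 0.0132 F [ 0.5 -0.2 -9. ]
```

View pics/p.png

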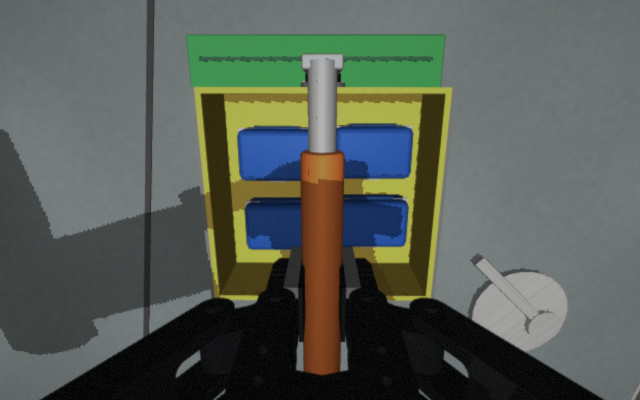

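Held level over the mat. The visible far strip at (315,62) gives a mat centre of (0.4935, 0.329), which matches. I'll fine-shift and lower it.

Request:
move_arm(
  series="0.7 -0.2 0.3 0 -1;1.4 -0.5 0.8 0 -1;1.4 -0.5 1.5 0 -1;1.4 -0.5 2.3 0 -1;1.4 -0.5 3 0 -1;1.4 -0.5 3.5 0 -1;1.4 -0.5 3.8 0 -1;1.4 -0.5 3.9 0 -1",
)

```text
time_s: 42.9
position: [0.4935, 0.3294, 0.1605]
tool_rot: [[-0.157, 0.988, 0.0], [0.988, 0.157, 0.0], [0.0, 0.0, -1.0]]
ft_force: [-0.2, 0.3, -8.1]
grip_width: 0.0133
gripper_force: 88.3
```

Request:
move_arm(
  series="0 0 0.1 0 -1;0 0 0.15 0 -1;0 0 0.15 0 -1",
)

```text
time_s: 43.28
position: [0.4938, 0.3298, 0.16]
tool_rot: [[-0.157, 0.988, 0.002], [0.988, 0.157, 0.001], [0.001, 0.002, -1.0]]
ft_force: [-1.4, 2.4, 0.4]
grip_width: 0.0133
gripper_force: 89.1
```

```bash
python3 - <<'E'
from h import *
plan(0.4935,0.3287,0.159,9)
E
```

```text
shift cm [-0.1  -0.05  0.1 ] turn 0.0 | yaw 9.0 q6 13.3 pos [0.4938 0.3298 0.16  ] t 43.27 w 0.0133 F [-1.4  2.4  0.4]
```

Landed, with no load left on the wrist. I'll release and withdraw straight up.

Request:
move_arm(
  series="0 0 0 0 -0.3;0 0 0 0 -0.3;0 0 0 0 -0.3;0 0 0 0 -0.3;0 0 -2 0 -0.3;0 0 -5 0 -0.3;0 0 -9 0 -0.3;0 0 -14 0 -0.3",
)

```text
time_s: 44.28
position: [0.4931, 0.3293, 0.2998]
tool_rot: [[-0.157, 0.988, -0.002], [0.988, 0.157, -0.001], [-0.0, -0.002, -1.0]]
ft_force: [0.6, 1.0, 0.7]
grip_width: 0.0296
gripper_force: 0.0
```

Request:
move_arm(
  series="0 -4 -5 0 -0.3;0 -8 -8 0 -0.3;0 -8 -8 0 -0.3;0 -8 -8 0 -0.3",
)

```text
time_s: 44.78
position: [0.4147, 0.3168, 0.3782]
tool_rot: [[-0.157, 0.988, -0.001], [0.988, 0.157, -0.001], [-0.0, -0.001, -1.0]]
ft_force: [0.5, 0.0, -0.3]
grip_width: 0.0297
gripper_force: 0.0
```

```bash
python3 - <<'E'
from h import *
im=snap('wrist','q.png'); blues(im)
hsv=cv2.cvtColor(im['pixels'],cv2.COLOR_BGR2HSV)
print('green',rect(im,cv2.inRange(hsv,(45,80,40),(80,255,255)),.004))
print('yellow',rect(im,cv2.inRange(hsv,(20,120,40),(35,255,255)),.06))
s=snap('scene','r.png')
for n in ('grip','carrier','denture_pot','cup','spoon_rest','pill_jar'): print(n,[(np.round(d['point'],3).tolist(),round(d['score'],2)) for d in spotter.mark_of(n,'scene')][:2])
cv2.imwrite('pics/qr.png',np.hstack([cv2.resize(im['pixels'],(400,250)),cv2.resize(s['pixels'],(400,250))]))
plan(.4,.3,.3)
E
```

```text
blue x y L W yaw(long) (0.5058, 0.3649, 0.0388, 0.0174, -81.1, [386, 110, 15, 30])
blue x y L W yaw(long) (0.5438, 0.371, 0.0407, 0.0242, -75.8, [412, 110, 19, 30])
blue x y L W yaw(long) (0.4544, 0.354, 0.0583, 0.0389, 9.0, [333, 112, 44, 30])
blue x y L W yaw(long) (0.5543, 0.3136, 0.0388, 0.0227, -81.1, [410, 153, 18, 28])
blue x y L W yaw(long) (0.4653, 0.2966, 0.058, 0.0389, 9.0, [334, 155, 42, 28])
blue x y L W yaw(long) (0.5132, 0.3064, 0.0374, 0.0134, -81.3, [384, 154, 11, 27])
green [(0.4933, 0.3297, 0.2294, 0.2168, 9.0, [297, 67, 165, 149])]
yellow [(0.463, 0.3245, 0.1589, 0.104, -81.1, [319, 89, 83, 121]), (0.5534, 0.3395, 0.1574, 0.05, -80.7, [408, 89, 45, 120])]
grip [([0.492, 0.331, 0.18], 0.49)]
carrier [([0.491, 0.328, 0.006], 0.87), ([0.556, -0.318, 0.003], 0.74)]
denture_pot [([0.55, -0.224, 0.006], 0.79)]
cup [([0.495, 0.325, 0.182], 0.72), ([0.752, -0.175, -0.002], 0.58)]
spoon_rest [([0.741, 0.191, 0.002], 0.57)]
pill_jar [([0.554, -0.321, 0.008], 0.75)]
shift cm [-1.44 -1.71  7.86] turn 0 | yaw 9.0 q6 15.4 pos [0.4147 0.3169 0.3786] t 45.17 w 0.0301 F [ 0.2  0.  -0. ]
```

View pics/qr.png

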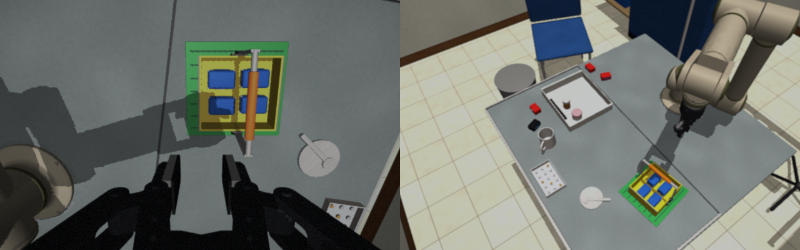

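The carrier is centred on the mat and square to it (both at 9°), with its handle up and four cases inside. The pot is in the tray, and the cup and spoon rest haven't moved. Handing in.

```bash
python3 -c "
from rig import order
print(order.close_job())"
```

```text
the job is handed in; nothing more can be done
None
```

Job handed in at about 45 s: the denture pot is back in the tray, and the carrier, holding all four blue cases with its handle locked up, sits squarely in the middle of the mat with the cup and spoon rest undisturbed; the hand-in returned no verdict.

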